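# Unstack the tattoo station's containers onto their rest pads

### The arm

A 7-joint arm with a two-finger parallel gripper is mounted at the origin on the work surface. World frame = base frame: x ahead of the robot, y to its left, z up, the work surface at z = 0. Lengths are in mm, angles in rad, forces in N, time in s.
With the tool pointing down it reaches from about 400 to 850 mm from the base axis. Payload 10.4 kg.
Tool frame: the origin (TCP) lies midway between the tips of the shut fingers; the grasp point (between the pads) lies ctrl.grip_point_offset behind it (ctrl.grip_point_offset is the distance from the TCP to the grasp point, in mm); z points along the fingers, y is the line along which they close (so a half turn about z gives the same grasp; the last joint's range is limited). The gripper opens to 85 mm and grips with 20 to 120 N. Pads are 22 mm wide; open, the fingers measure 114 mm over their backs; the gripper's body (76 mm by 85 mm) begins 54 mm behind the grasp point. The pads swing forward as they close: fully open they stand 13 mm farther back than shut.
Start: joints at [-1.139, 0.332, -0.065, 1.46, 0.022, 1.35, -0.088], TCP at [274.542, 561.496, 231.338] pointing down, gripper open.
Joint ranges: [-2.6, 2.6], [-0.5, 2.12], [-1.47, 1.34], [0.16, 2.42], [-1.27, 4.41], [0.06, 2.06], [-2.6, 2.6]. Speed limits (rad/s): [2.22, 2.22, 2.79, 2.79, 3.14, 3.14, 3.14].

### API

Orientations are given as a rotation vector (axis times angle).
In Python, from station import get_state, optics, ctrl gives the robot as it stands.
- The arm moves only by the tool arm_command, never from a script. Its argument "motion" is a list of rows, each a list of 3 entries, a list of its own where there are three numbers: the shift along the world's x, y, z in mm, then the turn, a rotation vector about the world's x, y, z in rad, then the gripper command: -1 is shut, 1 is fully open, values between are in proportion. A call has 1 to 5 rows; each row shifts and turns the commanded pose from where the row before left it; what a row does not reach is not made up. A row lasts 1/12 s, in which the tool goes at most 41.7 mm and 7.16 degrees, less where a joint would pass 70% of its speed; a pose out of reach is approached as far as the arm can. A call with a gripper value outside its range is refused whole. The fingers move at their own pace and stop on an object; the grip force is fixed at half the most. Time passes only in rows, so rows that do not move let the fingers close. It gives the time, the measured TCP pose, the force, the opening and the grip force at its end, in the units of the state.
- get_state(): the state, without advancing time (a new reading comes with each control period).
- optics.read_camera(name): name is "side" or "top" or "wrist"; returns a dict with "frame" (420x560x3 uint8, blue, green, red), "fx", "fy", "cx", "cy" (pixels), "R" (3x3) and "t" (3): a world point X has camera coordinates R X + t; the wrist camera has in their place "mount" (4x4, takes a point from camera to tool coordinates, whose origin is the TCP and whose axes are the flange's). Camera axes: x right, y down, z forward; pixel columns grow to the right and rows downward; lengths in mm; the calibration is good to about 2 mm. A picture is of the moment at which its call begins: read the wrist's pose just before it. There is no depth.
- ctrl.hand_in(): hands the job in; it is judged then, once.
The state is a dict: "time": time; "qpos": joint angles; "qvel": joint speeds; "effort": joint torques, N m; "position": TCP position; "tool_rot": TCP orientation; "ft_force": force on the tool from outside, world axes, zero at the start; "wrist_torque": the same for the moment, N m; "gripper_width": finger opening in mm; "gripper_force": force on a finger pad.
Only numpy, scipy, OpenCV 4.12 (cv2) and the standard library are available. Lean on these libraries where they do the work, as an engineer would, in place of code of your own. Each camera call takes 0.05 s, during which the arm holds its last target. There are 200 camera calls.

### The job

Set out the tattoo station: take the stack of four containers apart from the top down and stand each one upright, released, in the middle of the black rubber pad that has its own shape and size (small round grip, hexagonal pot, large round jar, square tin), the tin square to its pad. Set things down gently, without dropping them or toppling the stack, and leave the two small ink bottles standing where they are.

Things in the scene. Friction and masses are not known exactly. Their poses are not given: they have to be found in the camera images.
- grip_mid (a point): machine grip: solid aluminium cylinder with dark grooves, 30 mm diameter, 42 mm tall, about 0.07 kg; at the start the top piece of the stack, standing loose on the hexagonal pot. The point is its centre, 21 mm above its underside; z up.
- hexpot_mid (a point): hexagonal white ceramic pot, closed, 42 mm across flats (48.5 mm across corners), 42 mm tall, about 0.1 kg; at the start third from the table, standing loose on the jar. Flat sides face along its own x axis and at 60 and 120 degrees from it. The point is its centre, 21 mm above its underside; z up.
- jar_mid (a point): round amber glass jar with black lid, closed, 52 mm diameter with straight sides, 42 mm tall, about 0.16 kg; at the start second from the table, standing loose on the tin. The point is its centre, 21 mm above its underside; z up.
- tin_mid (a point): square closed steel tin, 62 x 62 mm, 42 mm tall, about 0.22 kg; at the start the bottom of the stack, on the table. Its sides lie along its own x and y. Each piece of the stack is centred within 3 mm on the one below, so each lower one shows as a ledge round the next; the full stack is 168 mm tall. There is free room of at least 25 mm around the stack and around a piece standing on any pad. The point is its centre, 21 mm above its underside; z up.
- pad_round_small_top (a point): place of the grip: round fixed flat black rubber pad, 5 mm thick, lying on the table, with a grey 30 mm round print of the piece's footprint in its middle. The point is the centre of its top face, 5 mm above the table; z up. 56 mm diameter.
- pad_hex_top (a point): place of the hexagonal pot: hexagonal fixed flat black rubber pad, 5 mm thick, lying on the table, with a grey hexagonal print of the piece's footprint in its middle. The point is the centre of its top face, 5 mm above the table; z up. 74 mm across flats.
- pad_round_large_top (a point): place of the jar: round fixed flat black rubber pad, 5 mm thick, lying on the table, with a grey 52 mm round print of the piece's footprint in its middle. The point is the centre of its top face, 5 mm above the table; z up. 82 mm diameter.
- pad_square_top (a point): place of the tin: square fixed flat black rubber pad, 5 mm thick, lying on the table, with a grey 62 mm square print of the piece's footprint in its middle. The point is the centre of its top face, 5 mm above the table; z up. 94 x 94 mm, sides along its own x and y.
- ink_left_mid (a point): white plastic ink bottle with black cap, standing among the pads, 30 mm diameter, 62 mm tall; a loose bystander to be left standing where it is. The point is its centre, half-way up (31 mm above the table). It is the one further to the robot's left (positive y).
- ink_right_mid (a point): white plastic ink bottle with black cap, standing among the pads, 30 mm diameter, 62 mm tall; a loose bystander to be left standing where it is. The point is its centre, half-way up (31 mm above the table). It is the one further to the robot's right (negative y).
Things that resemble listed ones, but are neither listed nor needed, are in the scene too. Of the things shaped like the part that bears jar_mid, the amber glass one is meant. What is shaped like the part that bears pad_round_small_top but white is not meant.

How it is judged (in metres and radians):
On the way, in this order (a step that is already met when the one before it is completed fails the run):
1. the aluminium grip rests released on the small round pad (horizontal distance between grip_mid and pad_round_small_top below 0.012 m and z of grip_mid in the frame of pad_round_small_top between 0.016 and 0.026 m and angle between grip_mid's own z axis and vertical below 0.1 rad and linear speed of grip below 0.03 m/s and contact force between the fingers and grip below 0.3 N), for 0.2 s.
2. the hexagonal pot rests released on the hexagonal pad (horizontal distance between hexpot_mid and pad_hex_top below 0.012 m and z of hexpot_mid in the frame of pad_hex_top between 0.016 and 0.026 m and angle between hexpot_mid's own z axis and vertical below 0.1 rad and linear speed of hexpot below 0.03 m/s and contact force between the fingers and hexpot below 0.3 N), for 0.2 s.
3. the amber jar rests released on the large round pad (horizontal distance between jar_mid and pad_round_large_top below 0.012 m and z of jar_mid in the frame of pad_round_large_top between 0.016 and 0.026 m and angle between jar_mid's own z axis and vertical below 0.1 rad and linear speed of jar below 0.03 m/s and contact force between the fingers and jar below 0.3 N), for 0.2 s.
4. the steel tin rests released on the square pad, square to it (horizontal distance between tin_mid and pad_square_top below 0.012 m and z of tin_mid in the frame of pad_square_top between 0.016 and 0.026 m and angle between tin_mid's own z axis and vertical below 0.1 rad and linear speed of tin below 0.03 m/s and contact force between the fingers and tin below 0.3 N and (angle between the x axis of tin_mid and the x axis of pad_square_top, either way round below 0.2 rad or angle between the x axis of tin_mid and the y axis of pad_square_top, either way round below 0.2 rad)), for 0.2 s.
At the end, for the whole second after the job is handed in: Each of the four pieces stands upright (within 0.1 rad), released and at rest on its own pad, its centre within 12 mm of the pad's centre; the tin's sides are within 0.2 rad of the pad's. The pieces were set down in the order grip, pot, jar, tin (all of step 1 and all of step 2 and all of step 3 and all of step 4); the robot touches nothing.
It fails at once if the grip falls (moves faster than 0.8 m/s while not in the fingers) (linear speed of grip above 0.8 m/s and contact force between the fingers and grip below 0.3 N).
It fails at once if the hexagonal pot falls (moves faster than 0.8 m/s while not in the fingers) (linear speed of hexpot above 0.8 m/s and contact force between the fingers and hexpot below 0.3 N).
It fails at once if the jar falls (moves faster than 0.8 m/s while not in the fingers) (linear speed of jar above 0.8 m/s and contact force between the fingers and jar below 0.3 N).
It fails at once if the tin falls (moves faster than 0.8 m/s while not in the fingers) (linear speed of tin above 0.8 m/s and contact force between the fingers and tin below 0.3 N).
It fails at once if an ink bottle is pushed more than 20 mm or knocked over (distance of any of ink_left_mid, ink_right_mid from where it was at the start of the episode above 0.02 m).
It also fails if it takes over 128 s, if anything falls off the work surface, if the arm or the gripper's body presses on something with over 40 N, if the wrist force passes 120 N, or if a joint passes its speed limit or range.

## Working session

There is one attempt and no reset: what is moved stays moved. The work goes in short steps, Python scripts to look and compute and a tool call to move; the robot and the scene stay as the last step left them, time stands still between calls to the robot, and variables do not carry over. Pictures are saved under pics/ and viewed, at most 14 in all, crops included, and the job is handed in when it is done.

Besides the shell and the picture viewer there is one more tool, called after "Request:" by a JSON object that holds its "fn" and its "kwargs", one argument or row to a line. arm_command: Moves the arm, as the interface text tells. Its arguments: {"type":"object","properties":{"motion":{"type":"array"}},"required":["motion"]}

```bash
ls; mkdir -p pics
python3 - <<'E'
from station import get_state, optics, ctrl
import cv2,pickle
s=get_state();print(s, ctrl.grip_point_offset)
for n in("top","side"):
    c=optics.read_camera(n);cv2.imwrite(f"pics/{n}0.png",c["frame"]);pickle.dump(c,open(f"{n}0.pkl","wb"))
    print(n,{k:c[k] for k in c if k!="frame"})
E
```

```text
pics
{'time': 0.0, 'qpos': array([-1.13860387,  0.33285732, -0.06469869,  1.46096022,  0.02160183,
        1.34986444, -0.08854   ]), 'qvel': array([-0.00070998,  0.00079706,  0.00233103, -0.00027048,  0.00057425,
        0.00121018, -0.00131454]), 'effort': array([-1.52797606e-04, -6.25440502e+01,  4.89494484e-02, -3.91602087e+01,
        1.60936976e-02,  9.81323363e-03, -5.67918551e-05]), 'position': array([274.38975783, 561.13329611, 230.51597805]), 'tool_rot': array([-7.08219003e-01, -3.06046754e+00,  2.15395673e-03]), 'ft_force': array([-0.16949309, -0.4014423 , -0.27367559]), 'wrist_torque': array([0.02601213, 0.00170403, 0.01406382]), 'gripper_force': 0.0, 'gripper_width': 85.47478710676} 18.700000000000003
top {'fx': 475.8145716724854, 'fy': 475.8145716724854, 'cx': 277.8932308144943, 'cy': 211.11766439701017, 'R': array([[-0.02680521, -0.9993831 , -0.02269129],
       [-0.99551044,  0.0287489 , -0.0901802 ],
       [ 0.09077692,  0.02017211, -0.99566693]]), 't': array([  30.02896747,  558.62374584, 1006.25972627])}
side {'fx': 528.037726717879, 'fy': 528.037726717879, 'cx': 285.89520000331424, 'cy': 211.66730973261048, 'R': array([[ 0.8543938 , -0.51959493,  0.00568779],
       [-0.32783434, -0.54750099, -0.76991383],
       [ 0.40315739,  0.65594495, -0.63812251]]), 't': array([-456.99100912,  264.73942433, 1186.38964301])}
```

View pics/top0.png

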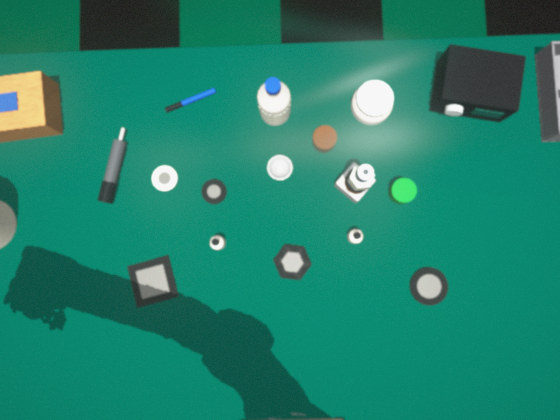

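View pics/side0.png

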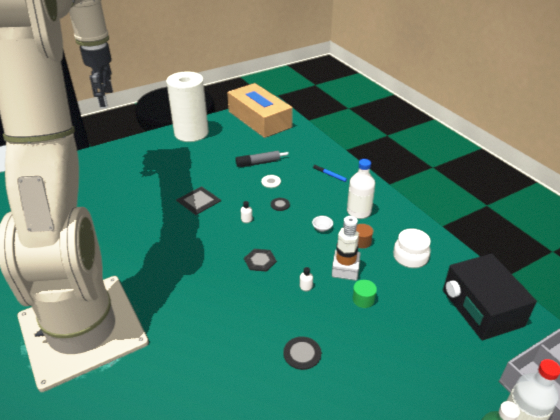

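Top view: the stack is at (357,180). The pads are small round black (214,191), with a white look-alike ring at (164,178), hex (292,262), large round (429,286) and square (153,281). The inks are at (217,242) and (355,236). The jar-like cans at (403,190) green and (325,138) brown are decoys, because the amber jar is the one in the stack. I'll confirm this in one crop.

```bash
cat > h.py <<'E'
import numpy as np,cv2
def ray(c,u,v,z,R=None,t=None):
    R=c["R"] if R is None else R; t=c["t"] if t is None else t
    d=R.T@np.array([(u-c["cx"])/c["fx"],(v-c["cy"])/c["fy"],1]); o=-R.T@t
    return o+d*(z-o[2])/d[2]
def proj(c,X):
    p=c["R"]@np.asarray(X,float)+c["t"]; return c["fx"]*p[0]/p[2]+c["cx"],c["fy"]*p[1]/p[2]+c["cy"]
E
python3 - <<'E'
import pickle,cv2,numpy as np
from h import *
c=pickle.load(open("top0.pkl","rb"));f=c["frame"]
s=pickle.load(open("side0.pkl","rb"));g=s["frame"]
def blob(img,u,v,r):
    sub=img[v-r:v+r+1,u-r:u+r+1].astype(int)
    m=((sub.max(2)-sub.min(2)<40)&(sub.min(2)>75)).astype(np.uint8)
    n,l,st,ce=cv2.connectedComponentsWithStats(m,connectivity=4)
    k=l[r,r]; pts=cv2.findContours((l==k).astype(np.uint8),0,2)[0][0]
    return ce[k]+[u-r,v-r],st[k,4],pts+[u-r,v-r]
for n,p,q in(("small",(214,191),(280,204)),("hex",(292,262),(260,260)),("large",(429,286),(302,353)),("square",(153,281),(199,201))):
    (a,na,pt),(b,nb,_)=blob(f,*p,24),blob(g,*q,24)
    print(n,a.round(1),na,ray(c,*a,5)[:2].round(1),nb,ray(s,*b,5)[:2].round(1))
    if n in("square","hex"):
        P=np.array([ray(c,*x[0],5)[:2] for x in pt.astype(float)],np.float32); print(cv2.minAreaRect(P))
for n,p,q in(("inkL",(217,242),(247,206)),("inkR",(356,236),(307,271)),("griptop",(366,171),(350,221))):
    z=168 if n=="griptop" else 62
    print(n,ray(c,*p,z)[:2].round(1),ray(s,*q,z)[:2].round(1))
A=cv2.resize(f[150:230,320:430],None,fx=5,fy=5,interpolation=2); B=cv2.resize(g[205:285,300:350+20],None,fx=5,fy=5,interpolation=2)
cv2.imwrite("pics/c1.png",cv2.resize(np.hstack([A,B[:400]]),None,fx=.85,fy=.85))
E
```

```text
small [213.3 190.8] 231 [610.6 157.6] 76 [608.6 156.9]
hex [292.5 261.4] 620 [449.7 -14.2] 228 [448.7 -12.8]
((451.1945495605469, -16.06690216064453), (65.93171691894531, 67.07180786132812), 57.377925872802734)
large [428.8 285.8] 594 [ 389.4 -307.4] 441 [ 388.3 -307.2]
square [152.3 280.2] 948 [416.7 294.7] 316 [416.  294.1]
((416.1008605957031, 295.2619323730469), (67.84442138671875, 69.47767639160156), 13.66081714630127)
inkL [494.9 142.4] [490.6 130.6]
inkR [ 499.4 -146.9] [ 497.3 -156.8]
griptop [ 617.  -155.6] [ 611.2 -158.1]
```

View pics/c1.png

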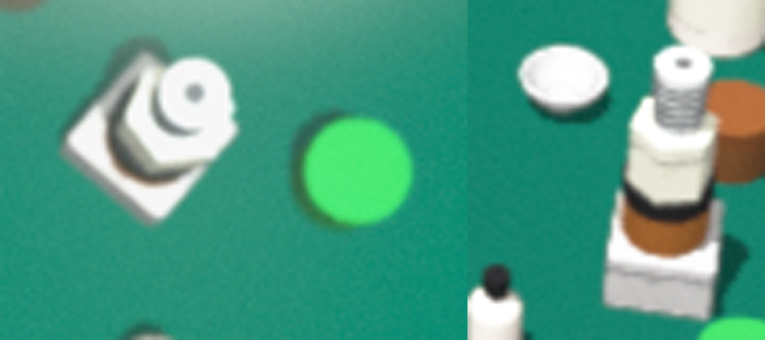

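The crop confirms it: the stack is grip, hex pot, amber jar with black lid, then tin. The green and brown cans are decoys. I'm moving above the stack.

Request:
{"fn": "arm_command", "kwargs": {
  "motion": [
    [[8,-18,10],[0,0,-0.1],1],
    [[17,-36,10],[0,0,-0.1],1],
    [[17,-36,10],[0,0,-0.1],1],
    [[17,-36,10],[0,0,-0.1],1],
    [[17,-36,10],[0,0,-0.1],1]
  ]
}}

```text
time: 0.52
position: [350.9, 397.5, 281.4]
tool_rot: [-1.45, -2.787, 0.001]
ft_force: [1.8, 0.9, 0.3]
gripper_width: 85.5
gripper_force: 0.0
```

Request:
{"fn": "arm_command", "kwargs": {
  "motion": [
    [[17,-36,10],[0,0,-0.1],1],
    [[17,-36,10],[0,0,-0.1],1],
    [[17,-36,0],[0,0,-0.1],1],
    [[17,-36,0],[0,0,-0.1],1],
    [[17,-36,0],[0,0,-0.1],1]
  ]
}}

```text
time: 0.93
position: [435.9, 217.5, 301.4]
tool_rot: [-2.095, -2.341, -0.001]
ft_force: [1.0, -0.0, -0.3]
gripper_width: 85.5
gripper_force: 0.0
```

Request:
{"fn": "arm_command", "kwargs": {
  "motion": [
    [[17,-36,0],[0,0,0],1],
    [[17,-36,0],[0,0,0],1],
    [[17,-36,0],[0,0,0],1],
    [[17,-36,0],[0,0,0],1],
    [[17,-36,0],[0,0,0],1]
  ]
}}

```text
time: 1.35
position: [520.8, 37.6, 301.3]
tool_rot: [2.089, 2.347, 0.0]
ft_force: [1.3, 0.3, -0.2]
gripper_width: 85.4
gripper_force: 0.0
```

Request:
{"fn": "arm_command", "kwargs": {
  "motion": [
    [[17,-36,0],[0,0,0],1],
    [[17,-36,0],[0,0,0],1],
    [[17,-36,0],[0,0,0],1],
    [[17,-36,0],[0,0,0],1],
    [[9,-19,0],[0,0,0],1]
  ]
}}

```text
time: 1.77
position: [597.8, -128.3, 300.8]
tool_rot: [2.093, 2.342, -0.003]
ft_force: [-0.0, -0.1, 0.2]
gripper_width: 85.5
gripper_force: 0.0
```

Request:
{"fn": "arm_command", "kwargs": {
  "motion": [
    [[0,-15,0],[0,0,0],1],
    [[0,0,0],[0,0,0],1],
    [[0,0,0],[0,0,0],1]
  ]
}}

```text
time: 2.02
position: [597.2, -139.1, 300.9]
tool_rot: [-2.091, -2.344, 0.001]
ft_force: [0.6, 1.5, 0.6]
gripper_width: 85.5
gripper_force: 0.0
```

```bash
cat >> h.py <<'E'
def wrist():
    from station import get_state, optics
    from scipy.spatial.transform import Rotation as Ro
    s=get_state(); c=optics.read_camera("wrist")
    T=np.eye(4);T[:3,:3]=Ro.from_rotvec(s["tool_rot"]).as_matrix();T[:3,3]=s["position"]
    W=np.linalg.inv(T@c["mount"]); c["R"],c["t"]=W[:3,:3],W[:3,3]
    return s,c
E
python3 - <<'E'
from h import *
import pickle
s,c=wrist();cv2.imwrite("pics/w1.png",c["frame"]);pickle.dump(c,open("w1.pkl","wb"))
print(s["time"],s["position"],s["tool_rot"],s["qpos"].round(2),c["mount"],c["fx"])
print(proj(c,(612,-157,168)))
E
```

```text
2.0167 [ 597.23472928 -139.05437192  300.86492546] [-2.09053073e+00 -2.34427666e+00  1.07755646e-03] [-0.32  0.31  0.62  1.41 -0.18  1.48  0.4 ] [[-3.66006006e-04 -9.60665559e-01 -2.77707669e-01  7.09212109e+01]
 [ 9.99999778e-01 -1.97069408e-04 -6.36237855e-04 -8.91494277e-01]
 [ 5.56484109e-04 -2.77707840e-01  9.60665418e-01 -1.43467561e+02]
 [ 0.00000000e+00  0.00000000e+00  0.00000000e+00  1.00000000e+00]] 299.20309260789634
(np.float64(297.07522937001227), np.float64(218.10402964824772))
```

View pics/w1.png

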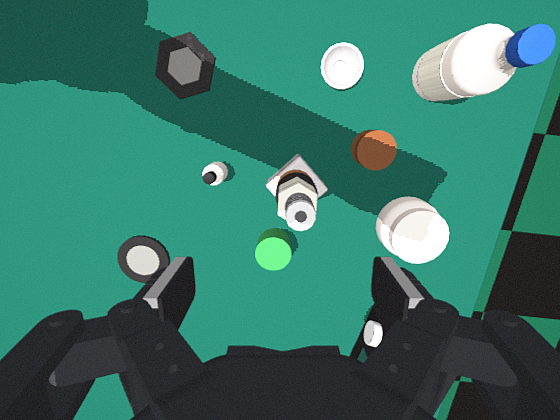

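Wrist view: the grip's top is at (301,216), the tin's corner at (296,157), the green can at (273,250), inkR at (215,173) and the hex pad at (185,66).

Run:
```python
from h import *
import pickle
c=pickle.load(open("w1.pkl","rb"))
print("grip",ray(c,301,215.5,168))
for n,p,z in(("can",(275,247),40),("ink",(209,178),62),("hexpad",(185,66),5),("largepad",(143,260),5)): print(n,ray(c,*p,z)[:2])
c=pickle.load(open("top0.pkl","rb")); print(ray(c,365.2,172.3,168), ray(c,403,190,30))
cw=pickle.load(open("w1.pkl","rb"))["frame"]
cv2.imwrite("pics/w1c.png",cv2.resize(cw[140:290,220:370],None,fx=4,fy=4,interpolation=2))
```

```text
grip [ 615.44012191 -153.93483839  168.        ]
can [ 596.50463149 -245.67531308]
ink [ 500.96145277 -149.77022943]
hexpad [448.89821393 -12.89530357]
largepad [ 388.34320036 -307.84589518]
[ 614.54995208 -153.96277216  168.        ] [ 596.73470544 -256.41239102   30.        ]
```

View pics/w1c.png

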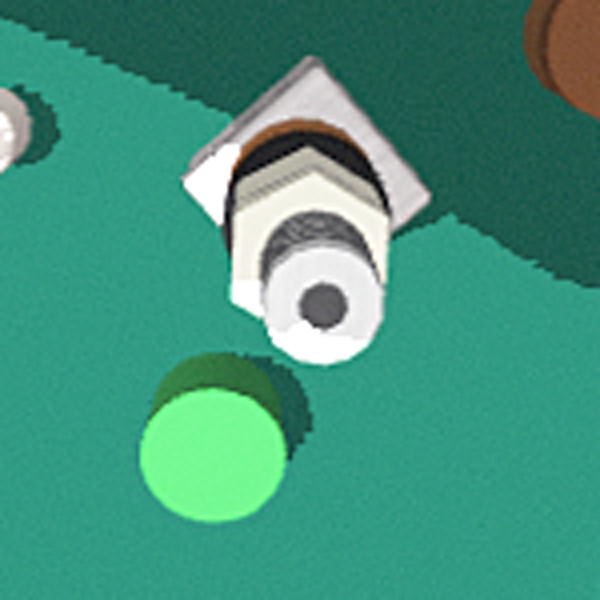

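Request:
{"fn": "arm_command", "kwargs": {
  "motion": [
    [[9,-8,-10],[0,0,0],1],
    [[9,-7,-20],[0,0,0],1],
    [[0,0,-30],[0,0,0],1],
    [[0,0,-30],[0,0,0],1],
    [[0,0,-30],[0,0,0],1]
  ]
}}

```text
time: 2.48
position: [615.8, -151.4, 180.2]
tool_rot: [-2.086, -2.349, -0.002]
ft_force: [0.4, 0.3, -0.0]
gripper_width: 85.6
gripper_force: 0.0
```

Request:
{"fn": "arm_command", "kwargs": {
  "motion": [
    [[0,0,-25],[0,0,0],1],
    [[0,0,-15],[0,0,0],1],
    [[0,0,-7],[0,0,0],1],
    [[0,0,0],[0,0,0],0.3],
    [[0,0,0],[0,0,0],-0.1]
  ]
}}

```text
time: 2.9
position: [616.0, -152.6, 135.2]
tool_rot: [2.087, 2.347, 0.001]
ft_force: [0.7, -0.6, 0.3]
gripper_width: 63.6
gripper_force: 0.0
```

Request:
{"fn": "arm_command", "kwargs": {
  "motion": [
    [[0,0,0],[0,0,0],-0.2],
    [[0,0,0],[0,0,0],-0.3],
    [[0,0,0],[0,0,0],-0.5],
    [[0,0,0],[0,0,0],-1],
    [[0,0,0],[0,0,0],-1]
  ]
}}

```text
time: 3.32
position: [616.1, -153.6, 135.8]
tool_rot: [2.088, 2.345, 0.002]
ft_force: [-1.5, 1.2, 6.2]
gripper_width: 28.6
gripper_force: 58.9
```

Request:
{"fn": "arm_command", "kwargs": {
  "motion": [
    [[0,0,3],[0,0,0],-1],
    [[0,0,5],[0,0,0],-1],
    [[0,0,12],[0,0,0],-1],
    [[0,0,15],[0,0,0],-1],
    [[0,0,5],[0,0,0],-1]
  ]
}}

```text
time: 3.73
position: [616.5, -154.0, 177.3]
tool_rot: [2.087, 2.344, 0.003]
ft_force: [1.4, 0.7, -0.8]
gripper_width: 28.9
gripper_force: 59.1
```

Run:
```python
from h import *
import pickle
s,c=wrist();print(s["position"],s["ft_force"],s["gripper_width"])
from station import optics
g=optics.read_camera("side");pickle.dump((c,g),open("w2.pkl","wb"))
cv2.imwrite("pics/w2.png",np.hstack([cv2.resize(c["frame"][60:360,130:430],(400,400)),cv2.resize(g["frame"][170:290,290:410],(400,400))]))
```

```text
[ 616.48989549 -153.95411067  177.31685357] [ 1.40898946  0.65824863 -0.8289373 ] 28.90677778792549
```

View pics/w2.png

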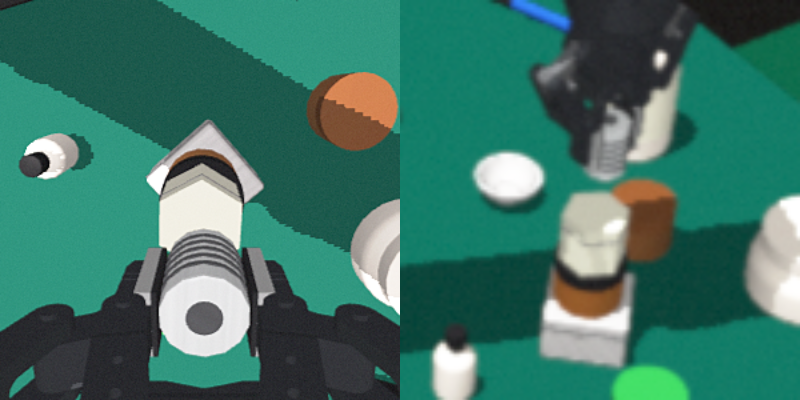

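The grip is held straight and the stack stands undisturbed, with the hex top visible at about (200,215) in the left crop. I'm carrying it to the small black pad.

Request:
{"fn": "arm_command", "kwargs": {
  "motion": [
    [[0,12,5],[0,0,0],-1],
    [[-1,25,5],[0,0,0],-1],
    [[-1,35,0],[0,0,0],-1],
    [[-1,35,0],[0,0,0],-1],
    [[-1,35,0],[0,0,0],-1]
  ]
}}

```text
time: 4.25
position: [610.8, -9.0, 184.0]
tool_rot: [-2.088, -2.346, 0.0]
ft_force: [1.4, 0.7, -0.8]
gripper_width: 28.5
gripper_force: 59.2
```

Request:
{"fn": "arm_command", "kwargs": {
  "motion": [
    [[-1,35,0],[0,0,0],-1],
    [[-1,35,0],[0,0,0],-1],
    [[-1,35,0],[0,0,0],-1],
    [[0,30,0],[0,0,0],-1],
    [[0,20,0],[0,0,0],-1]
  ]
}}

```text
time: 4.67
position: [607.1, 148.9, 183.7]
tool_rot: [-2.082, -2.35, 0.0]
ft_force: [0.0, 1.1, -0.3]
gripper_width: 28.8
gripper_force: 59.2
```

Request:
{"fn": "arm_command", "kwargs": {
  "motion": [
    [[0,14,0],[0,0,0],-1],
    [[0,0,-15],[0,0,0],-1],
    [[0,0,-30],[0,0,0],-1],
    [[0,0,-30],[0,0,0],-1],
    [[0,0,-25],[0,0,0],-1]
  ]
}}

```text
time: 5.08
position: [607.7, 157.2, 82.3]
tool_rot: [-2.089, -2.346, 0.002]
ft_force: [0.4, -1.1, -1.5]
gripper_width: 28.7
gripper_force: 59.2
```

Request:
{"fn": "arm_command", "kwargs": {
  "motion": [
    [[0,0,-15],[0,0,0],-1],
    [[0,0,-10],[0,0,0],-1],
    [[0,0,0],[0,0,0],-1],
    [[0,0,0],[0,0,0],-1]
  ]
}}

```text
time: 5.42
position: [608.6, 157.3, 59.6]
tool_rot: [2.089, 2.346, -0.0]
ft_force: [0.6, -0.3, -0.5]
gripper_width: 28.3
gripper_force: 59.2
```

Run:
```python
from h import *
s,c=wrist();print(s["position"],s["ft_force"],s["gripper_width"]);print(proj(c,(610,157.3,5)))
cv2.imwrite("pics/w3.png",cv2.resize(c["frame"][150:350,180:380],(500,500)))
```

```text
[608.6325873  157.31861991  59.61401938] [ 0.56169138 -0.32937855 -0.46037714] 28.281871079651182
(np.float64(286.24278591731024), np.float64(226.5818655612851))
```

View pics/w3.png

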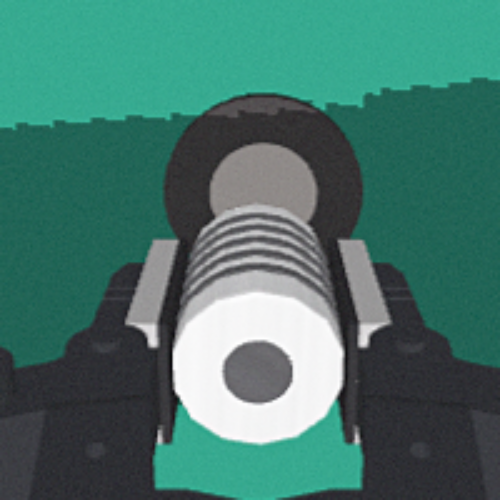

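The pad ring is centred at about (285,227) in full-frame pixels, against a predicted (286,227), so the alignment is good. Lowering.

Request:
{"fn": "arm_command", "kwargs": {
  "motion": [
    [[1,0,-15],[0,0,0],-1],
    [[0,0,-13],[0,0,0],-1],
    [[0,0,-8],[0,0,0],-1],
    [[0,0,-5],[0,0,0],-1],
    [[0,0,-2],[0,0,0],-1]
  ]
}}

```text
time: 5.88
position: [609.1, 157.4, 15.6]
tool_rot: [-2.089, -2.346, 0.001]
ft_force: [1.1, -0.3, -0.5]
gripper_width: 28.8
gripper_force: 59.2
```

Request:
{"fn": "arm_command", "kwargs": {
  "motion": [
    [[0,0,-1],[0,0,0],-1],
    [[0,0,0],[0,0,0],-1]
  ]
}}

```text
time: 6.05
position: [609.7, 157.5, 15.6]
tool_rot: [2.089, 2.346, 0.0]
ft_force: [-0.3, 0.2, -1.0]
gripper_width: 28.5
gripper_force: 59.2
```

Request:
{"fn": "arm_command", "kwargs": {
  "motion": [
    [[0,0,-0.5],[0,0,0],-1],
    [[0,0,-0.5],[0,0,0],-1],
    [[0,0,0],[0,0,0],-1]
  ]
}}

```text
time: 6.3
position: [609.9, 157.6, 14.8]
tool_rot: [2.089, 2.346, 0.001]
ft_force: [-0.3, 0.1, 1.2]
gripper_width: 28.8
gripper_force: 59.4
```

Request:
{"fn": "arm_command", "kwargs": {
  "motion": [
    [[0,0,0],[0,0,0],-0.3],
    [[0,0,0],[0,0,0],-0.1],
    [[0,0,0],[0,0,0],0.1],
    [[0,0,0],[0,0,0],0.3],
    [[0,0,0],[0,0,0],0.5]
  ]
}}

```text
time: 6.72
position: [609.6, 157.5, 14.4]
tool_rot: [2.089, 2.346, 0.0]
ft_force: [-0.5, -0.3, 0.6]
gripper_width: 63.7
gripper_force: 0.0
```

Request:
{"fn": "arm_command", "kwargs": {
  "motion": [
    [[0,0,0],[0,0,0],1],
    [[0,0,0],[0,0,0],1],
    [[0,0,10],[0,0,0],1],
    [[0,0,25],[0,0,0],1],
    [[0,0,35],[0,0,0],1]
  ]
}}

```text
time: 7.13
position: [607.8, 157.0, 83.3]
tool_rot: [-2.088, -2.345, 0.007]
ft_force: [0.3, 0.1, 1.1]
gripper_width: 85.5
gripper_force: 0.0
```

Run:
```python
from h import *
s,c=wrist();print(s["position"],s["ft_force"],s["gripper_width"]);print(proj(c,(610,157.3,5)),proj(c,(610,157.3,47)))
cv2.imwrite("pics/w4.png",cv2.resize(c["frame"][150:350,180:380],(400,400)))
```

```text
[607.77383345 157.00096307  83.27064414] [0.3060277  0.1460571  1.08645353] 85.53949123664461
(np.float64(287.52563146774565), np.float64(215.91383612411113)) (np.float64(288.1778552558376), np.float64(235.8785238651052))
```

View pics/w4.png

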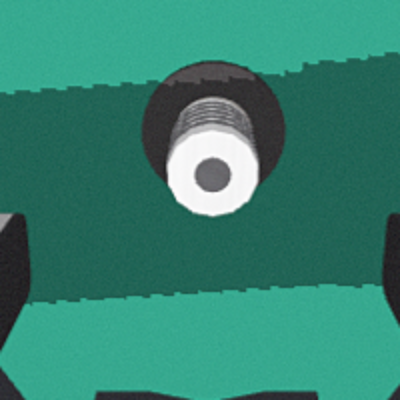

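The grip stands centred on its pad, with its top at (286,237) against a predicted (288,236). Back to the stack.

Request:
{"fn": "arm_command", "kwargs": {
  "motion": [
    [[0,0,30],[0,0,0],1],
    [[0,-10,35],[0,0,0],1],
    [[0,-25,30],[0,0,0],1],
    [[0,-30,25],[0,0,0],1],
    [[1,-38,10],[0,0,0],1]
  ]
}}

```text
time: 7.6
position: [611.8, 55.5, 219.3]
tool_rot: [2.083, 2.348, 0.009]
ft_force: [1.5, -0.2, 0.3]
gripper_width: 85.5
gripper_force: 0.0
```

Request:
{"fn": "arm_command", "kwargs": {
  "motion": [
    [[1,-38,0],[0,0,0],1],
    [[1,-38,0],[0,0,0],1],
    [[1,-38,0],[0,0,0],1],
    [[1,-38,0],[0,0,0],1],
    [[0,-28,0],[0,0,0],1]
  ]
}}

```text
time: 8.02
position: [614.0, -129.6, 215.5]
tool_rot: [2.091, 2.342, 0.0]
ft_force: [-0.1, -0.7, 0.2]
gripper_width: 85.3
gripper_force: 0.0
```

Request:
{"fn": "arm_command", "kwargs": {
  "motion": [
    [[0,-18,0],[0,0,0],1],
    [[0,-10,0],[0,0,0],1],
    [[0,0,0],[0,0,0],1],
    [[0,0,0],[0,0,0],1],
    [[0,0,0],[0,0,0],1]
  ]
}}

```text
time: 8.43
position: [615.0, -151.3, 214.4]
tool_rot: [-2.086, -2.349, -0.001]
ft_force: [0.2, 0.3, -1.3]
gripper_width: 85.5
gripper_force: 0.0
```

Run:
```python
from h import *
import pickle
s,c=wrist();print(s["position"],s["tool_rot"]);pickle.dump((s,c),open("w5.pkl","wb"))
print(proj(c,(612,-155,126)))
cv2.imwrite("pics/w5.png",cv2.resize(c["frame"][120:270,220:370],(600,600),interpolation=2))
```

```text
[ 614.99166981 -151.31455502  214.38642688] [-2.08572542e+00 -2.34862313e+00 -1.41739220e-03]
(np.float64(279.9059281100514), np.float64(216.28725482762107))
```

View pics/w5.png

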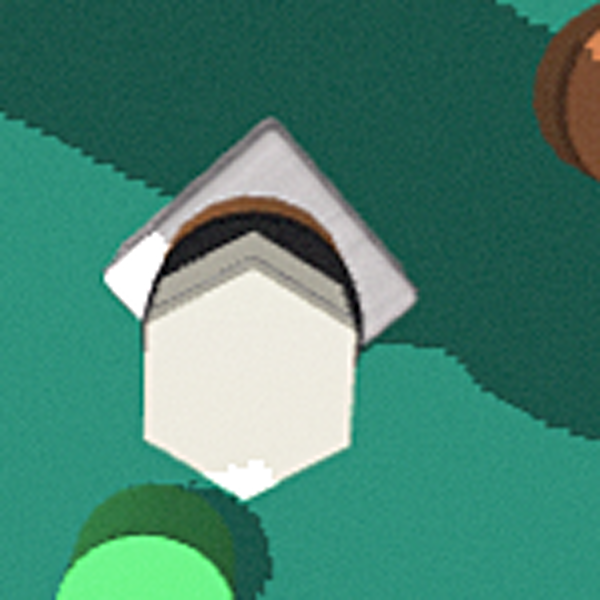

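The hex top's corners in the crop are (252,270), (357,330), (350,444), (245,500), (145,440) and (145,322). The tin's top corners are (272,125), (105,278) and (415,297).

Run:
```python
from h import *
import pickle
s,c=pickle.load(open("w5.pkl","rb"))
f=lambda p,z:np.array([ray(c,u/4+219.6,v/4+119.6,z)[:2] for u,v in p])
H=f([(252,270),(357,330),(350,444),(245,500),(145,440),(145,322)],126)
print("hex",H.mean(0),np.linalg.norm(H-H.mean(0),axis=1)); d=H-H.mean(0)
a=np.degrees(np.arctan2(d[:,1],d[:,0])); print("corner",a%60, "flat normals",np.mean(a%60)-30)
T=f([(272,125),(105,278),(415,297)],42); print(T,(T[1]+T[2])/2)
e=T[0]-T[1],T[0]-T[2]; print([np.linalg.norm(x) for x in e],[np.degrees(np.arctan2(x[1],x[0]))for x in e])
from scipy.spatial.transform import Rotation as Ro
print("tool y",Ro.from_rotvec(s["tool_rot"]).as_matrix()[:,1])
```

```text
hex [ 613.55027499 -154.64402341] [24.06327525 24.66608656 24.31016103 25.03448838 24.4139079  24.7670635 ]
corner [35.29936416 35.28027523 35.66338914 34.7977031  35.35833765 33.92582742] flat normals 5.054149450581157
[[ 614.00808763 -109.74370557]
 [ 574.2285006  -155.49162381]
 [ 658.12355694 -150.83836799]] [ 616.17602877 -153.1649959 ]
[np.float64(60.62415003457864), np.float64(60.29051261688192)] [np.float64(48.991777077114364), np.float64(137.03035752344243)]
tool y [9.92994774e-01 1.18157836e-01 3.23784209e-04]
```

Request:
{"fn": "arm_command", "kwargs": {
  "motion": [
    [[-1,-2,-20],[0,0,-0.03],1],
    [[0,-1,-30],[0,0,0],1],
    [[0,0,-30],[0,0,0],1],
    [[0,0,-25],[0,0,0],1],
    [[0,0,-10],[0,0,0],1]
  ]
}}

```text
time: 8.9
position: [612.1, -154.1, 95.7]
tool_rot: [-2.118, -2.314, 0.003]
ft_force: [-0.6, -0.3, 0.2]
gripper_width: 85.1
gripper_force: 0.0
```

Request:
{"fn": "arm_command", "kwargs": {
  "motion": [
    [[0,0,-5],[0,0,0],0.6],
    [[0,0,0],[0,0,0],0.3],
    [[0,0,0],[0,0,0],0.2],
    [[0,0,0],[0,0,0],0.1],
    [[0,0,0],[0,0,0],0]
  ]
}}

```text
time: 9.32
position: [614.4, -156.7, 95.9]
tool_rot: [2.123, 2.314, 0.002]
ft_force: [0.8, -1.2, 1.0]
gripper_width: 42.6
gripper_force: 0.5
```

Request:
{"fn": "arm_command", "kwargs": {
  "motion": [
    [[0,0,0],[0,0,0],-0.1],
    [[0,0,0],[0,0,0],-0.3],
    [[0,0,0],[0,0,0],-1],
    [[0,0,0],[0,0,0],-1]
  ]
}}

```text
time: 9.65
position: [614.7, -156.7, 96.1]
tool_rot: [2.122, 2.313, 0.003]
ft_force: [0.5, 1.0, 7.6]
gripper_width: 40.9
gripper_force: 61.4
```

Request:
{"fn": "arm_command", "kwargs": {
  "motion": [
    [[0,0,3],[0,0,0],-1],
    [[0,0,5],[0,0,0],-1],
    [[0,0,12],[0,0,0],-1],
    [[0,0,20],[0,0,0],-1],
    [[-8,8,10],[0,0,0],-1]
  ]
}}

```text
time: 10.07
position: [606.6, -150.3, 147.2]
tool_rot: [2.124, 2.311, 0.001]
ft_force: [-0.0, 0.5, -0.2]
gripper_width: 41.1
gripper_force: 60.8
```

Request:
{"fn": "arm_command", "kwargs": {
  "motion": [
    [[-20,17,0],[0,0,0],-1],
    [[-26,22,0],[0,0,0],-1],
    [[-26,22,0],[0,0,0],-1],
    [[-26,22,0],[0,0,0],-1],
    [[-26,22,-10],[0,0,0],-1]
  ]
}}

```text
time: 10.48
position: [481.4, -42.9, 136.3]
tool_rot: [2.123, 2.313, 0.004]
ft_force: [0.1, -0.4, -0.6]
gripper_width: 41.0
gripper_force: 60.8
```

Request:
{"fn": "arm_command", "kwargs": {
  "motion": [
    [[-18,14,-20],[0,0,0],-1],
    [[-10,9,-20],[0,0,0],-1],
    [[-5,5,-15],[0,0,0],-1],
    [[0,0,-10],[0,0,0],-1],
    [[0,0,0],[0,0,0],-1]
  ]
}}

```text
time: 10.9
position: [447.9, -15.6, 68.5]
tool_rot: [-2.123, -2.315, 0.002]
ft_force: [0.6, 0.0, -1.2]
gripper_width: 41.1
gripper_force: 60.8
```

Run:
```python
from h import *
from station import optics
import pickle
s,c=wrist();print(s["position"],s["tool_rot"],s["ft_force"],s["gripper_width"])
p=proj(c,(449.2,-13.5,5));q=proj(c,s["position"]+[0,2,30]);print(p,q)
g=optics.read_camera("side")["frame"]
cv2.imwrite("pics/w6.png",np.hstack([cv2.resize(c["frame"][150:350,180:380],(400,400)),cv2.resize(g[150:350,180:380],(400,400))]))
```

```text
[447.85042859 -15.63166221  68.50233515] [-2.12273601e+00 -2.31460109e+00  2.05832174e-03] [ 0.55425063  0.01542887 -1.24831303] 41.08120971207133
(np.float64(286.51874109587817), np.float64(219.59744874793552)) (np.float64(285.4513440588686), np.float64(288.6579964802013))
```

View pics/w6.png

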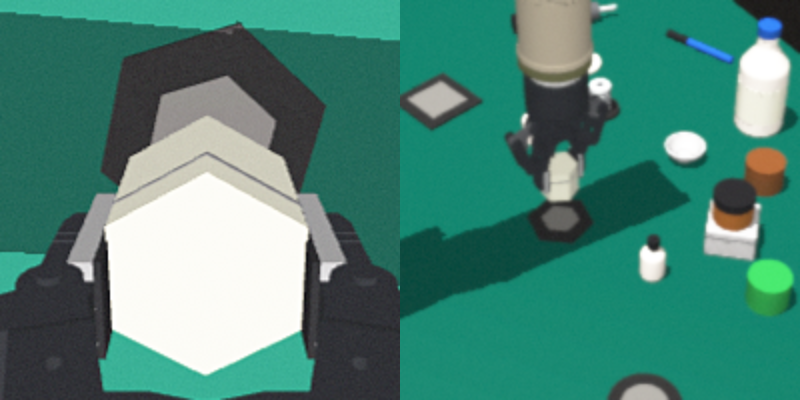

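The pot is held level; its top is at (283,287) and the hex pad's centre is predicted at (286,220), matching its outline. I'll nudge +2 mm in x and lower.

Request:
{"fn": "arm_command", "kwargs": {
  "motion": [
    [[2,0,-15],[0,0,0],-1],
    [[0,0,-15],[0,0,0],-1],
    [[0,0,-10],[0,0,0],-1],
    [[0,0,-6],[0,0,0],-1],
    [[0,0,-3],[0,0,0],-1]
  ]
}}

```text
time: 11.42
position: [450.8, -15.9, 20.1]
tool_rot: [2.125, 2.314, -0.001]
ft_force: [0.3, 0.3, -0.8]
gripper_width: 41.2
gripper_force: 60.9
```

Request:
{"fn": "arm_command", "kwargs": {
  "motion": [
    [[0,0,-1],[0,0,0],-1],
    [[0,0,0],[0,0,0],-1],
    [[0,0,0],[0,0,0],-1]
  ]
}}

```text
time: 11.67
position: [451.0, -15.5, 19.9]
tool_rot: [2.124, 2.314, 0.001]
ft_force: [-0.6, 0.9, -1.2]
gripper_width: 41.2
gripper_force: 60.9
```

Request:
{"fn": "arm_command", "kwargs": {
  "motion": [
    [[-1,0,-1],[0,0,0],-1],
    [[0,0,-0.5],[0,0,0],-1],
    [[0,0,0],[0,0,0],-1],
    [[0,0,0],[0,0,0],-1]
  ]
}}

```text
time: 12.0
position: [449.6, -15.5, 18.0]
tool_rot: [2.124, 2.315, 0.0]
ft_force: [-0.2, -0.0, -1.2]
gripper_width: 40.8
gripper_force: 60.9
```

Request:
{"fn": "arm_command", "kwargs": {
  "motion": [
    [[0,0,-0.5],[0,0,0],-1],
    [[0,0,-0.5],[0,0,0],-1],
    [[0,0,0],[0,0,0],-1]
  ]
}}

```text
time: 12.25
position: [449.6, -15.5, 16.9]
tool_rot: [2.124, 2.315, 0.0]
ft_force: [-0.4, 0.6, 1.7]
gripper_width: 41.4
gripper_force: 61.0
```

Request:
{"fn": "arm_command", "kwargs": {
  "motion": [
    [[0,0,0],[0,0,0],0.1],
    [[0,0,0],[0,0,0],0.3],
    [[0,0,0],[0,0,0],0.5],
    [[0,0,0],[0,0,0],1],
    [[0,0,0],[0,0,0],1]
  ]
}}

```text
time: 12.67
position: [449.5, -15.5, 16.8]
tool_rot: [2.124, 2.315, 0.0]
ft_force: [-0.3, 0.3, 1.1]
gripper_width: 84.6
gripper_force: 0.0
```

Request:
{"fn": "arm_command", "kwargs": {
  "motion": [
    [[0,0,10],[0,0,0],1],
    [[0,0,25],[0,0,0],1],
    [[0,0,35],[0,0,0],1],
    [[0,0,40],[0,0,0],1],
    [[8,-8,35],[0,0,-0.08],1]
  ]
}}

```text
time: 13.08
position: [456.6, -23.0, 164.5]
tool_rot: [-2.212, -2.23, -0.001]
ft_force: [1.2, 1.4, 0.5]
gripper_width: 85.3
gripper_force: 0.0
```

Request:
{"fn": "arm_command", "kwargs": {
  "motion": [
    [[20,-17,10],[0,0,-0.1],1],
    [[26,-22,0],[0,0,-0.1],1],
    [[26,-22,0],[0,0,-0.1],1],
    [[26,-22,0],[0,0,-0.1],1],
    [[26,-22,0],[0,0,-0.1],1]
  ]
}}

```text
time: 13.5
position: [582.7, -129.4, 172.8]
tool_rot: [2.7, 1.605, 0.001]
ft_force: [0.2, 0.8, 0.0]
gripper_width: 85.6
gripper_force: 0.0
```

Request:
{"fn": "arm_command", "kwargs": {
  "motion": [
    [[18,-14,0],[0,0,-0.1],1],
    [[10,-9,0],[0,0,-0.1],1],
    [[4,-5,0],[0,0,-0.04],1],
    [[0,0,0],[0,0,0],1],
    [[0,0,0],[0,0,0],1]
  ]
}}

```text
time: 13.92
position: [613.3, -156.6, 172.2]
tool_rot: [2.87, 1.278, -0.001]
ft_force: [-0.2, -0.1, 0.2]
gripper_width: 85.4
gripper_force: 0.0
```

Run:
```python
from h import *
from station import optics
import pickle
s,c=wrist();print(s["position"],s["tool_rot"],s["qpos"].round(2))
g=optics.read_camera("top");pickle.dump((s,c,g),open("w7.pkl","wb"))
print(proj(c,(615,-154,84)),proj(g,(449.2,-13.5,47)))
cv2.imwrite("pics/w7.png",np.hstack([cv2.resize(c["frame"][130:290,200:360],(480,480),interpolation=2),cv2.resize(g["frame"][220:300,250:330],(320,320),interpolation=2)[:,:].repeat(1,0) if 0 else cv2.copyMakeBorder(cv2.resize(g["frame"][220:300,250:330],(320,320),interpolation=2),0,160,0,0,0)]))
```

```text
[ 613.29319542 -156.64795462  172.1802789 ] [ 2.86970148e+00  1.27784253e+00 -6.35670621e-04] [-0.37  0.46  0.73  1.55 -0.32  1.26 -0.32]
(np.float64(283.4743794726875), np.float64(207.53894000926076)) (np.float64(292.36476072140874), np.float64(261.94288766305374))
```

View pics/w7.png

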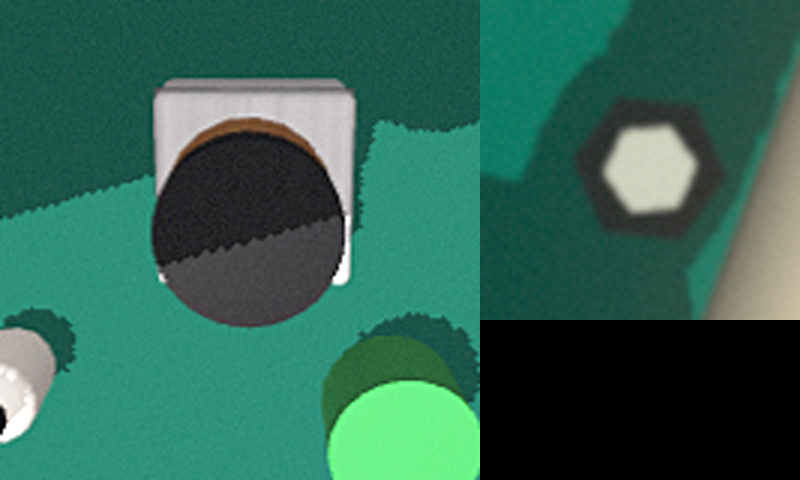

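Pot sits centred at (292.5,262) in the top view, as predicted. The jar lid circle in the wrist view is centred at (282.8,206.2). The tin's edges lie parallel to the image axes, with far corners at (155,91) and (355,91) and the right side at 348–355.

Run:
```python
from h import *
import pickle
s,c,g=pickle.load(open("w7.pkl","rb"))
f=lambda u,v,z:ray(c,u/3+199.7,v/3+129.7,z)[:2]
J=f(248.5,228.5,84);print("jar",J)
a,b,d=f(155,91,42),f(355,91,42),f(350,285,42)
e=b-a;e/=np.linalg.norm(e);n=np.array([e[1],-e[0]])
print("tin",a,b,np.linalg.norm(b-a),np.degrees(np.arctan2(e[1],e[0])),np.linalg.norm(d-b),[(a+b)/2+k*31*n for k in(-1,1)])
```

```text
jar [ 615.37438223 -152.45199036]
tin [ 615.32238025 -110.07215888] [ 660.40281592 -150.68321629] 60.67539586918374 -42.01435139544923 62.30826554038279 [array([ 658.61141664, -107.34539442]), array([ 617.11377953, -153.40998075])]
```

Request:
{"fn": "arm_command", "kwargs": {
  "motion": [
    [[2,4,-20],[0,0,0],1],
    [[0,0,-35],[0,0,0],1],
    [[0,0,-30],[0,0,0],1],
    [[0,0,-20],[0,0,0],1],
    [[0,0,-10],[0,0,0],1]
  ]
}}

```text
time: 14.43
position: [613.9, -151.1, 54.3]
tool_rot: [-2.867, -1.278, 0.004]
ft_force: [-0.2, -0.1, -0.3]
gripper_width: 85.6
gripper_force: 0.0
```

Request:
{"fn": "arm_command", "kwargs": {
  "motion": [
    [[0,0,-3],[0,0,0],0.6],
    [[0,0,0],[0,0,0],0.45],
    [[0,0,0],[0,0,0],0.35],
    [[0,0,0],[0,0,0],0.3],
    [[0,0,0],[0,0,0],0.2]
  ]
}}

```text
time: 14.85
position: [616.5, -152.8, 55.5]
tool_rot: [2.869, 1.276, 0.004]
ft_force: [-0.2, 0.6, 4.9]
gripper_width: 51.8
gripper_force: 14.9
```

Request:
{"fn": "arm_command", "kwargs": {
  "motion": [
    [[0,0,0],[0,0,0],0],
    [[0,0,0],[0,0,0],-0.5],
    [[0,0,0],[0,0,0],-1],
    [[0,0,0],[0,0,0],-1]
  ]
}}

```text
time: 15.18
position: [616.6, -152.8, 55.8]
tool_rot: [2.869, 1.276, 0.004]
ft_force: [-2.1, -0.0, 10.0]
gripper_width: 50.0
gripper_force: 61.2
```

Request:
{"fn": "arm_command", "kwargs": {
  "motion": [
    [[0,0,3],[0,0,0],-1],
    [[0,0,5],[0,0,0],-1],
    [[0,0,14],[0,0,0],-1],
    [[0,0,25],[0,0,0],-1],
    [[-7,-5,25],[0,0,0],-1]
  ]
}}

```text
time: 15.6
position: [609.0, -156.1, 127.0]
tool_rot: [-2.869, -1.279, 0.001]
ft_force: [0.5, 0.7, -1.5]
gripper_width: 50.5
gripper_force: 62.6
```

Request:
{"fn": "arm_command", "kwargs": {
  "motion": [
    [[-20,-14,5],[0,0,0],-1],
    [[-30,-20,0],[0,0,0],-1],
    [[-32,-22,0],[0,0,0],-1],
    [[-32,-22,0],[0,0,0],-1],
    [[-32,-22,0],[0,0,0],-1]
  ]
}}

```text
time: 16.02
position: [461.0, -258.4, 131.8]
tool_rot: [2.87, 1.276, 0.002]
ft_force: [0.0, -0.8, 0.2]
gripper_width: 50.8
gripper_force: 62.6
```

Request:
{"fn": "arm_command", "kwargs": {
  "motion": [
    [[-30,-20,-5],[0,0,0],-1],
    [[-22,-14,-15],[0,0,0],-1],
    [[-14,-9,-20],[0,0,0],-1],
    [[-8,-6,-20],[0,0,0],-1],
    [[0,0,-10],[0,0,0],-1]
  ]
}}

```text
time: 16.43
position: [386.1, -307.6, 60.1]
tool_rot: [-2.872, -1.271, 0.0]
ft_force: [-1.2, -0.1, -2.7]
gripper_width: 50.5
gripper_force: 62.6
```

Request:
{"fn": "arm_command", "kwargs": {
  "motion": [
    [[0,0,0],[0,0,0],-1],
    [[0,0,0],[0,0,0],-1]
  ]
}}

```text
time: 16.6
position: [389.4, -306.2, 61.5]
tool_rot: [2.87, 1.277, 0.0]
ft_force: [0.8, -0.8, -1.6]
gripper_width: 50.4
gripper_force: 62.7
```

Run:
```python
from h import *
import pickle
s,c=wrist();print(s["position"],s["tool_rot"],s["ft_force"],s["gripper_width"])
print(proj(c,(389,-307.4,5)),proj(c,s["position"]+[0,0,28.2]))
cv2.imwrite("pics/w8.png",cv2.resize(c["frame"][150:350,180:380],(500,500)))
```

```text
[ 389.40776823 -306.24208118   61.47878484] [2.87008084e+00 1.27717121e+00 9.46322665e-06] [ 0.80347328 -0.77396718 -1.55527905] 50.39238392657568
(np.float64(284.92661470020147), np.float64(225.77406555669606)) (np.float64(285.13961885845987), np.float64(288.73828402405775))
```

View pics/w8.png

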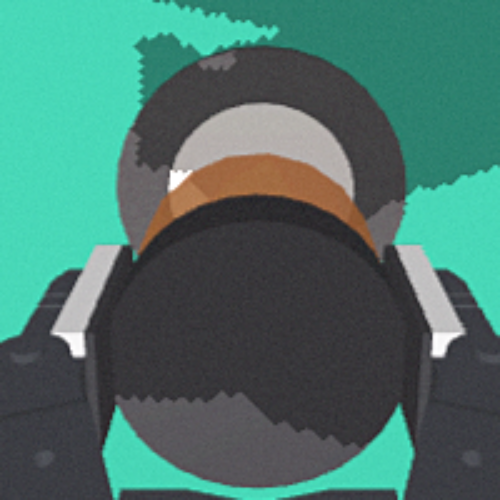

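The jar is held level, with its lid centred at about (284,290). The large pad's centre is at (285,225), as predicted. Lowering.

Request:
{"fn": "arm_command", "kwargs": {
  "motion": [
    [[0,-1,-12],[0,0,0],-1],
    [[0,0,-13],[0,0,0],-1],
    [[0,0,-8],[0,0,0],-1],
    [[0,0,-5],[0,0,0],-1],
    [[0,0,-2],[0,0,0],-1]
  ]
}}

```text
time: 17.07
position: [388.4, -307.3, 20.1]
tool_rot: [-2.87, -1.277, 0.001]
ft_force: [0.0, 0.7, -1.5]
gripper_width: 50.6
gripper_force: 62.7
```

Request:
{"fn": "arm_command", "kwargs": {
  "motion": [
    [[0,0,-1],[0,0,0],-1],
    [[0,0,0],[0,0,0],-1],
    [[0,0,0],[0,0,0],-1]
  ]
}}

```text
time: 17.32
position: [388.8, -307.7, 20.2]
tool_rot: [2.87, 1.276, 0.001]
ft_force: [-0.6, -0.2, -1.8]
gripper_width: 50.5
gripper_force: 62.7
```

Request:
{"fn": "arm_command", "kwargs": {
  "motion": [
    [[0,0,-0.7],[0,0,0],-1],
    [[0,0,-0.5],[0,0,0],-1],
    [[0,0,0],[0,0,0],-1]
  ]
}}

```text
time: 17.57
position: [388.7, -307.5, 18.8]
tool_rot: [2.87, 1.276, 0.001]
ft_force: [0.1, 0.3, -1.5]
gripper_width: 50.4
gripper_force: 62.7
```

Request:
{"fn": "arm_command", "kwargs": {
  "motion": [
    [[0,0,-0.4],[0,0,0],-1],
    [[0,0,0],[0,0,0],-1],
    [[0,0,0],[0,0,0],-1]
  ]
}}

```text
time: 17.82
position: [388.7, -307.6, 18.7]
tool_rot: [-2.871, -1.276, -0.001]
ft_force: [-3.3, 2.4, 5.8]
gripper_width: 50.4
gripper_force: 63.7
```

Request:
{"fn": "arm_command", "kwargs": {
  "motion": [
    [[0,0,0],[0,0,0],0.3],
    [[0,0,0],[0,0,0],0.5],
    [[0,0,0],[0,0,0],0.7],
    [[0,0,0],[0,0,0],1],
    [[0,0,0],[0,0,0],1]
  ]
}}

```text
time: 18.23
position: [388.6, -307.5, 18.2]
tool_rot: [2.87, 1.276, 0.0]
ft_force: [0.1, 0.5, -0.3]
gripper_width: 85.6
gripper_force: 0.0
```

Request:
{"fn": "arm_command", "kwargs": {
  "motion": [
    [[0,0,10],[0,0,0],1],
    [[0,0,25],[0,0,0],1],
    [[0,0,35],[0,0,0],1],
    [[0,0,35],[0,0,0],1],
    [[10,7,20],[0,0,0],1]
  ]
}}

```text
time: 18.65
position: [397.4, -303.1, 147.1]
tool_rot: [2.871, 1.269, 0.003]
ft_force: [0.8, -0.5, 0.0]
gripper_width: 85.4
gripper_force: 0.0
```

Request:
{"fn": "arm_command", "kwargs": {
  "motion": [
    [[20,14,5],[0,0,0],1],
    [[30,20,0],[0,0,0],1],
    [[32,22,0],[0,0,0],1],
    [[32,22,0],[0,0,0],1],
    [[32,22,0],[0,0,0],1]
  ]
}}

```text
time: 19.07
position: [545.9, -199.2, 149.1]
tool_rot: [2.871, 1.276, 0.001]
ft_force: [0.4, -0.6, 0.7]
gripper_width: 85.5
gripper_force: 0.0
```

Request:
{"fn": "arm_command", "kwargs": {
  "motion": [
    [[30,20,0],[0,0,0],1],
    [[22,14,0],[0,0,0],1],
    [[14,9,0],[0,0,0],1],
    [[6,4,0],[0,0,0],1],
    [[0,0,0],[0,0,0],1]
  ]
}}

```text
time: 19.48
position: [617.3, -152.4, 148.4]
tool_rot: [2.869, 1.279, -0.001]
ft_force: [-1.2, 0.8, 0.2]
gripper_width: 85.5
gripper_force: 0.0
```

Request:
{"fn": "arm_command", "kwargs": {
  "motion": [
    [[0,0,0],[0,0,0],1],
    [[0,0,0],[0,0,0],1]
  ]
}}

```text
time: 19.65
position: [615.4, -155.2, 148.7]
tool_rot: [2.872, 1.273, -0.0]
ft_force: [-0.5, 0.5, 0.4]
gripper_width: 85.4
gripper_force: 0.0
```

Run:
```python
from h import *
from station import optics
import pickle
s,c=wrist();print(s["position"],s["tool_rot"])
g=optics.read_camera("top");pickle.dump((s,c,g),open("w9.pkl","wb"))
print(proj(c,(616.5,-153.3,42)),proj(g,(389,-307.4,47)))
cv2.imwrite("pics/w9.png",np.hstack([cv2.resize(c["frame"][120:280,200:360],(480,480),interpolation=2),cv2.copyMakeBorder(cv2.resize(g["frame"][246:326,390:470],(320,320),interpolation=2),0,160,0,0,0)]))
```

```text
[ 615.35268592 -155.16959941  148.69390924] [ 2.87168859e+00  1.27291499e+00 -3.84768973e-04]
(np.float64(283.5154363559171), np.float64(202.65857614718135)) (np.float64(434.67906830793555), np.float64(287.30688561648475))
```

View pics/w9.png

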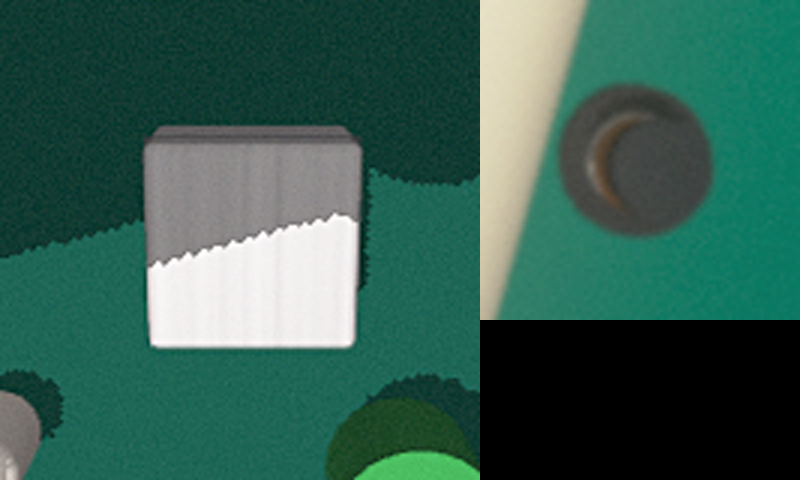

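The jar is centred on its pad in the top view at (434,286), against a predicted (435,287). The tin top's corners are (145,143), (360,140), (355,347) and (150,346), so it's square to the gripper and centred about (618,-153).

Request:
{"fn": "arm_command", "kwargs": {
  "motion": [
    [[2,2,-20],[0,0,0],1],
    [[0,0,-35],[0,0,0],1],
    [[0,0,-35],[0,0,0],1],
    [[0,0,-25],[0,0,0],1],
    [[0,0,-13],[0,0,0],1]
  ]
}}

```text
time: 20.17
position: [616.2, -151.6, 17.2]
tool_rot: [-2.869, -1.274, 0.005]
ft_force: [-0.2, 0.3, -0.5]
gripper_width: 85.5
gripper_force: 0.0
```

Request:
{"fn": "arm_command", "kwargs": {
  "motion": [
    [[0,0,-7],[0,0,0],1],
    [[0,0,0],[0,0,0],0.8],
    [[0,0,0],[0,0,0],0.6],
    [[0,0,0],[0,0,0],0.5],
    [[0,0,0],[0,0,0],0.4]
  ]
}}

```text
time: 20.58
position: [619.8, -151.9, 15.5]
tool_rot: [2.869, 1.276, 0.004]
ft_force: [-1.3, 0.9, 6.9]
gripper_width: 61.0
gripper_force: 64.4
```

Request:
{"fn": "arm_command", "kwargs": {
  "motion": [
    [[0,0,0],[0,0,0],0.2],
    [[0,0,0],[0,0,0],-0.3],
    [[0,0,0],[0,0,0],-1],
    [[0,0,0],[0,0,0],-1]
  ]
}}

```text
time: 20.92
position: [619.7, -151.9, 15.5]
tool_rot: [2.869, 1.276, 0.004]
ft_force: [-1.6, -0.8, 6.0]
gripper_width: 61.2
gripper_force: 64.3
```

Request:
{"fn": "arm_command", "kwargs": {
  "motion": [
    [[0,0,3],[0,0,0],-1],
    [[0,0,5],[0,0,0],-1],
    [[0,0,14],[0,0,0],-1],
    [[0,0,25],[0,0,0],-1],
    [[0,0,35],[0,0,0],-1]
  ]
}}

```text
time: 21.33
position: [617.0, -151.1, 95.1]
tool_rot: [-2.869, -1.276, 0.005]
ft_force: [0.7, 0.7, -2.2]
gripper_width: 61.2
gripper_force: 65.7
```

Request:
{"fn": "arm_command", "kwargs": {
  "motion": [
    [[-4,9,30],[0,0,0.06],-1],
    [[-8,18,15],[0,0,0.08],-1],
    [[-12,26,0],[0,0,0.08],-1],
    [[-16,35,0],[0,0,0.08],-1],
    [[-17,37,0],[0,0,0.08],-1]
  ]
}}

```text
time: 21.75
position: [561.2, -26.7, 141.8]
tool_rot: [2.575, 1.797, 0.002]
ft_force: [1.3, 0.5, -2.5]
gripper_width: 60.7
gripper_force: 65.7
```

Request:
{"fn": "arm_command", "kwargs": {
  "motion": [
    [[-17,37,0],[0,0,0.08],-1],
    [[-17,37,0],[0,0,0.08],-1],
    [[-17,37,0],[0,0,0.08],-1],
    [[-17,37,0],[0,0,0.08],-1],
    [[-17,37,0],[0,0,0.08],-1]
  ]
}}

```text
time: 22.17
position: [475.7, 159.8, 141.7]
tool_rot: [2.166, 2.275, 0.003]
ft_force: [1.0, 1.4, -2.3]
gripper_width: 60.8
gripper_force: 65.7
```

Request:
{"fn": "arm_command", "kwargs": {
  "motion": [
    [[-17,37,0],[0,0,0.08],-1],
    [[-17,37,0],[0,0,0.08],-1],
    [[-16,37,0],[0,0,0.03],-1],
    [[-13,30,0],[0,0,0],-1],
    [[-9,20,-5],[0,0,0],-1]
  ]
}}

```text
time: 22.58
position: [403.2, 323.2, 137.3]
tool_rot: [-1.94, -2.47, -0.005]
ft_force: [0.7, -0.1, -2.4]
gripper_width: 60.9
gripper_force: 65.8
```

Request:
{"fn": "arm_command", "kwargs": {
  "motion": [
    [[-5,12,-15],[0,0,0],-1],
    [[-2,2,-20],[0,0,0],-1],
    [[0,0,-20],[0,0,0],-1],
    [[0,0,0],[0,0,0],-1],
    [[0,0,0],[0,0,0],-1]
  ]
}}

```text
time: 23.0
position: [397.6, 332.8, 80.7]
tool_rot: [1.945, 2.466, -0.002]
ft_force: [1.0, 0.3, -2.2]
gripper_width: 61.0
gripper_force: 66.1
```

Run:
```python
from h import *
from scipy.spatial.transform import Rotation as Ro
import pickle
s,c=wrist();print(s["position"],s["tool_rot"],s["ft_force"],s["gripper_width"],s["qpos"].round(2))
y=Ro.from_rotvec(s["tool_rot"]).as_matrix()[:,1];print(np.degrees(np.arctan2(y[1],y[0])))
print(proj(c,(416.4,294.5,5)),proj(c,s["position"]+[0,0,26.5]))
pickle.dump((s,c),open("w10.pkl","wb"))
cv2.imwrite("pics/w10.png",cv2.resize(c["frame"][140:360,170:390],(550,550)))
```

```text
[397.61181978 332.82823873  80.72791826] [ 1.94502835e+00  2.46646423e+00 -1.65811746e-03] [ 1.00250263  0.30385205 -2.16538939] 61.03145090554951 [-1.07  0.25  0.32  1.93 -0.09  0.98 -0.47]
13.4820859223639
(np.float64(295.6730475584266), np.float64(266.18256052210614)) (np.float64(284.8990043393053), np.float64(288.71949047305327))
```

View pics/w10.png

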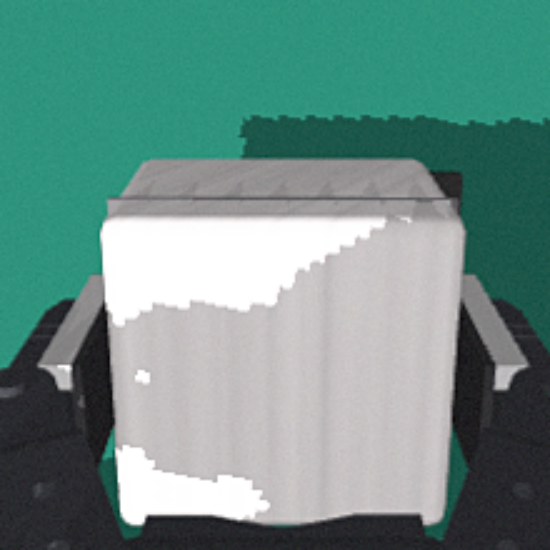

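The tin is held square in the fingers, its top's corners at (103,222), (462,222), (443,520) and (123,520) in the crop. I overshot the xy, since the pad is predicted at (296,266), so I'm computing the correction numerically. I've used all 14 pictures.

Run:
```python
from h import *
from scipy.spatial.transform import Rotation as Ro
import pickle
s,c=pickle.load(open("w10.pkl","rb"))
R=Ro.from_rotvec(s["tool_rot"]).as_matrix()
P=np.array([ray(c,u/2.5+169.8,v/2.5+139.8,s["position"][2]+26.5)[:2] for u,v in((103,222),(462,222),(443,520),(123,520))])
print(P,P.mean(0),P.mean(0)-s["position"][:2],P[:2].mean(0)-31*R[:2,0],R[:,0])
e=P[1]-P[0];print(np.degrees(np.arctan2(e[1],e[0])))
for n,u,v in(("top0",152,280),("side0",199,201)):
    k=pickle.load(open(n+".pkl","rb"));f=k["frame"].astype(int)
    m=((f.max(2)-f.min(2)<40)&(f.min(2)>75)).astype(np.uint8)
    l=cv2.connectedComponents(m,connectivity=4)[1]
    ct=cv2.findContours((l==l[v,u]).astype(np.uint8),0,cv2.CHAIN_APPROX_NONE)[0][0][:,0].astype(float)
    W=np.array([ray(k,a,b,5)[:2] for a,b in ct],np.float32)
    W=cv2.convexHull(W); print(n,cv2.minAreaRect(W), len(ct))
```

```text
[[361.14539542 353.09290512]
 [419.12829089 366.99681549]
 [433.40357057 309.10709884]
 [374.81462956 295.02271344]] [397.12297161 331.05488322] [-0.48884817 -1.77335551] [397.36423711 329.89915158] [-0.23314174  0.97244222 -0.00103125]
13.48453521351428
top0 ((416.1008605957031, 295.2619323730469), (67.84442138671875, 69.47767639160156), 13.66081714630127) 112
side0 ((415.3285827636719, 295.3611145019531), (66.15971374511719, 68.64076232910156), 12.99997615814209) 59
```

Request:
{"fn": "arm_command", "kwargs": {
  "motion": [
    [[4,-8,0],[0,0,0],-1],
    [[8,-15,0],[0,0,0],-1],
    [[5,-9,-5],[0,0,0],-1],
    [[2,-4,-10],[0,0,0],-1],
    [[0,0,-10],[0,0,0],-1]
  ]
}}

```text
time: 23.47
position: [417.7, 296.4, 55.2]
tool_rot: [1.948, 2.465, 0.002]
ft_force: [-0.7, 0.3, -2.5]
gripper_width: 61.0
gripper_force: 66.2
```

Request:
{"fn": "arm_command", "kwargs": {
  "motion": [
    [[0,0,0],[0,0,0],-1],
    [[0,0,0],[0,0,0],-1],
    [[0,0,0],[0,0,0],-1]
  ]
}}

```text
time: 23.72
position: [416.1, 298.1, 55.1]
tool_rot: [-1.943, -2.468, 0.001]
ft_force: [0.0, 0.4, -1.2]
gripper_width: 61.2
gripper_force: 66.2
```

Run:
```python
from h import *
import pickle
s,c=wrist();print(s["position"]);f=c["frame"].astype(int)
# black pad left/right margins beside the tin and far edge
X=np.array([416.2,294.7]);a=np.radians(13.5);ex=np.array([np.cos(a),np.sin(a)]);ey=np.array([-ex[1],ex[0]])
for sx in(-47,47):
    q=proj(c,[*(X+sx*ex+47*ey),5]);print("pad far corner pred",np.round(q,1))
q=proj(c,[*(X+47*ey),5])
for du in(-30,0,30):
    u=int(q[0]+du);v=int(q[1]);print(u,v,[tuple(f[k,u]) for k in range(v-6,v+7,2)])
v=int(q[1])+8; print("row",v,[ (u,int(f[v,u].sum()),int(f[v,u,1]-f[v,u,2])) for u in list(range(205,240,3))+list(range(325,365,3))])
```

```text
[416.13664388 298.06958567  55.09425524]
pad far corner pred [210.7 165.1]
pad far corner pred [356.  165.2]
253 165 [(np.int64(125), np.int64(151), np.int64(45)), (np.int64(127), np.int64(147), np.int64(44)), (np.int64(139), np.int64(166), np.int64(49)), (np.int64(55), np.int64(53), np.int64(69)), (np.int64(72), np.int64(67), np.int64(70)), (np.int64(68), np.int64(68), np.int64(71)), (np.int64(70), np.int64(67), np.int64(70))]
283 165 [(np.int64(130), np.int64(153), np.int64(52)), (np.int64(127), np.int64(150), np.int64(48)), (np.int64(138), np.int64(164), np.int64(46)), (np.int64(54), np.int64(52), np.int64(62)), (np.int64(69), np.int64(70), np.int64(66)), (np.int64(72), np.int64(73), np.int64(76)), (np.int64(69), np.int64(70), np.int64(73))]
313 165 [(np.int64(129), np.int64(153), np.int64(51)), (np.int64(130), np.int64(153), np.int64(50)), (np.int64(137), np.int64(160), np.int64(45)), (np.int64(54), np.int64(54), np.int64(63)), (np.int64(70), np.int64(71), np.int64(77)), (np.int64(74), np.int64(70), np.int64(79)), (np.int64(74), np.int64(70), np.int64(73))]
row 173 [(205, 320, 103), (208, 270, 40), (211, 225, -5), (214, 211, -2), (217, 206, -7), (220, 203, 3), (223, 215, -5), (226, 212, -1), (229, 199, -9), (232, 223, -2), (235, 215, -3), (238, 202, -4), (325, 201, -1), (328, 223, -2), (331, 219, -4), (334, 200, 1), (337, 215, 1), (340, 230, -5), (343, 223, -2), (346, 203, -5), (349, 206, 0), (352, 229, 55), (355, 319, 103), (358, 322, 101), (361, 337, 102), (364, 322, 102)]
```

The pad's far edge lies at row 165 in all three columns, as predicted, so yaw and position are good. Lowering the tin.

Request:
{"fn": "arm_command", "kwargs": {
  "motion": [
    [[0,-1,-10],[0,0,0],-1],
    [[0,0,-10],[0,0,0],-1],
    [[0,0,-6],[0,0,0],-1],
    [[0,0,-4],[0,0,0],-1],
    [[0,0,-2],[0,0,0],-1]
  ]
}}

```text
time: 24.18
position: [416.1, 296.1, 22.2]
tool_rot: [-1.944, -2.468, 0.002]
ft_force: [0.5, -0.1, -2.4]
gripper_width: 60.8
gripper_force: 66.4
```

Request:
{"fn": "arm_command", "kwargs": {
  "motion": [
    [[0,0,-1],[0,0,0],-1],
    [[0,0,0],[0,0,0],-1],
    [[0,0,0],[0,0,0],-1]
  ]
}}

```text
time: 24.43
position: [416.7, 296.6, 22.4]
tool_rot: [1.945, 2.467, 0.001]
ft_force: [-0.1, 0.6, -2.6]
gripper_width: 60.9
gripper_force: 66.4
```

Request:
{"fn": "arm_command", "kwargs": {
  "motion": [
    [[0,0,-0.7],[0,0,0],-1],
    [[0,0,-0.7],[0,0,0],-1],
    [[0,0,0],[0,0,0],-1]
  ]
}}

```text
time: 24.68
position: [416.6, 296.6, 20.9]
tool_rot: [1.944, 2.468, 0.0]
ft_force: [0.6, 0.0, -2.2]
gripper_width: 60.6
gripper_force: 66.4
```

Request:
{"fn": "arm_command", "kwargs": {
  "motion": [
    [[0,0,-0.5],[0,0,0],-1],
    [[0,0,0],[0,0,0],-1],
    [[0,0,0],[0,0,0],-1]
  ]
}}

```text
time: 24.93
position: [416.6, 296.5, 20.5]
tool_rot: [1.945, 2.467, 0.0]
ft_force: [0.8, -0.0, -0.7]
gripper_width: 60.7
gripper_force: 66.4
```

Request:
{"fn": "arm_command", "kwargs": {
  "motion": [
    [[0,0,-0.4],[0,0,0],-1],
    [[0,0,0],[0,0,0],-1],
    [[0,0,0],[0,0,0],0.5],
    [[0,0,0],[0,0,0],0.6],
    [[0,0,0],[0,0,0],0.8]
  ]
}}

```text
time: 25.35
position: [416.7, 296.6, 20.0]
tool_rot: [1.944, 2.467, 0.001]
ft_force: [-0.4, -0.1, -0.3]
gripper_width: 76.0
gripper_force: 0.0
```

Request:
{"fn": "arm_command", "kwargs": {
  "motion": [
    [[0,0,0],[0,0,0],1],
    [[0,0,0],[0,0,0],1],
    [[0,0,0],[0,0,0],1],
    [[0,0,0],[0,0,0],1],
    [[0,0,5],[0,0,0],1]
  ]
}}

```text
time: 25.77
position: [416.1, 296.1, 24.4]
tool_rot: [-1.944, -2.468, 0.002]
ft_force: [-0.6, -0.7, 0.0]
gripper_width: 85.5
gripper_force: 0.0
```

Request:
{"fn": "arm_command", "kwargs": {
  "motion": [
    [[0,0,15],[0,0,0],1],
    [[0,0,30],[0,0,0],1],
    [[0,0,35],[0,0,0],1],
    [[0,0,25],[0,0,0],1],
    [[0,0,10],[0,0,0],1]
  ]
}}

```text
time: 26.18
position: [418.0, 297.5, 144.1]
tool_rot: [1.945, 2.467, 0.009]
ft_force: [0.7, -0.1, -0.0]
gripper_width: 85.4
gripper_force: 0.0
```

Request:
{"fn": "arm_command", "kwargs": {
  "motion": [
    [[0,0,0],[0,0,0],1],
    [[0,0,0],[0,0,0],1],
    [[0,0,0],[0,0,0],1]
  ]
}}

```text
time: 26.43
position: [415.9, 296.0, 138.6]
tool_rot: [-1.944, -2.467, 0.003]
ft_force: [-0.3, -0.5, -1.3]
gripper_width: 85.3
gripper_force: 0.0
```

Run:
```python
from h import *
from station import optics
s,c=wrist();print(s["position"],s["gripper_width"],s["ft_force"])
def comp(k,X,label,white=True):
    f=k["frame"].astype(int);u,v=map(int,proj(k,X))
    m=((f.max(2)-f.min(2)<45)&(f.min(2)>100)).astype(np.uint8)
    n,l,st,ce=cv2.connectedComponentsWithStats(m,connectivity=4);q=l[v,u]
    print(label,(u,v),ce[q].round(1),st[q],ray(k,*ce[q],X[2])[:2].round(1) if q else "bg")
    if q and label=="tin":
        ct=cv2.findContours((l==q).astype(np.uint8),0,cv2.CHAIN_APPROX_NONE)[0][0][:,0].astype(float)
        print(cv2.minAreaRect(cv2.convexHull(np.array([ray(k,a,b,X[2])[:2] for a,b in ct],np.float32))))
comp(c,(416.2,294.7,47),"tin")
g=optics.read_camera("top")
for n,X in(("grip",(610,157.3,47)),("hex",(449.2,-13.5,47)),("inkL",(495,138,50)),("inkR",(500,-149,50))): comp(g,X,n)
```

```text
[415.8704844  295.98294077 138.57034122] 85.28994209656712 [-0.26952407 -0.47616321 -1.27770563]
tin (284, 212) [283.8 206.8] [ 246  167   77   82 6052] [414.7 299.5]
((415.2030029296875, 297.705322265625), (61.85972213745117, 69.04051208496094), 13.444661140441895)
grip (210, 188) [210.8 189.1] [203 181  16  17 228] [608.7 156.3]
hex (292, 261) [292.2 262. ] [280 250  26  24 463] [449.2 -13.1]
inkL (219, 242) [217.1 242.4] [209 235  17  15 174] [494.4 143.9]
inkR (356, 235) [294.1 202.6] [     0      0    560    420 214499] bg
```

```bash
python3 -c "
from station import ctrl
print(ctrl.hand_in())"
```

```text
the job is handed in; nothing more can be done
None
```

I set the grip, hex pot, jar and tin down in that order, each released on its own pad within about 3 mm of centre by the camera checks, and handed the job in at about 26 s; the right-hand ink bottle wasn't re-measured, though the arm never went near it, and hand-in gave no verdict.

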